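# Open the screw press and lay out the microphone bar

## Task

The rubber strip glued under the stereo microphone bar has set: unscrew the red handwheel until the press foot stands about a centimetre clear of the bar, letting your hand rise with the wheel so that you never push or pull it along its spindle with more than 8 N (it sits on a spring that then gives 2 mm). Only then draw the bar out from under the press and lay it, without dropping it, flat and lengthwise on the middle of the cork mat, leaving the press open and the other things where they are.

Things in the scene. Friction and masses are not known exactly. Their poses are not given: they have to be found in the camera images.
- press: blue screw press, fixed. Origin on the desk under the spindle axis; x points away from the side where the bar sticks out, z up. Base plate 12 mm thick, 110 mm wide, from x = -140 to +60 mm. Columns (24 x 18 mm) at y = +-45 mm carry a bridge 36 mm (x) by 108 mm (y), 57 to 75 mm above the desk, with the spindle through it
- wheel_center (a point): centre, at mid thickness, of the red handwheel on the spindle: level round rim, 62 mm outside diameter, 14 mm thick, 112 mm above the desk when closed. Anticlockwise from above opens. Free play: it first turns an unknown 0.5 to 1.4 rad before it drives the screw, once only unless turned back. Grip the rim across its diameter from above; nothing stands higher than the rim
- wheel_spring (a joint): how far (m) the wheel is displaced along the spindle on its spring, up positive, 0 when left alone; 4 N per mm either way; 2 mm (8 N) is the limit
- spindle (a joint): rise of the spindle (m), and the wheel with it: 0 clamped as at the start, 0.0218 at its upper end. Coarse thread, rise per turn not given (a few mm per radian); takes about 0.2 N m to turn, stays where left. The sprung foot follows down for the first 2.5 mm, so its gap over the bar is the rise less 2.5 mm
- foot_face (a point): centre of the underside of the black rubber foot (28 mm diameter) at the lower end of the spindle, resting on the bar at the start
- bar_center (a point): centre, half-way up, of the aluminium microphone bar: 240 mm long (its x), 25 mm wide (y), 16 mm high (z), 0.22 kg, black strip along the underside. It lies on the press's base plate along the press's x with one end under the foot and its centre about 95 mm out on the press's -x side; its x axis points towards the foot. Grip it across its width
- mat_top (a point): centre of the top of the cork mat, 300 mm (its x) by 140 mm (y), 8 mm thick, fixed to the desk
- canister_center (a point): middle of the aluminium screw-top canister, 68 mm diameter, 85 mm high; leave alone
- tape_center (a point): middle of the red tape measure, 70 x 36 x 66 mm high; leave alone
- torch_center (a point): middle of the yellow torch standing on end, 48 mm diameter, 140 mm high; leave alone
- weight_center (a point): middle of the round cast-iron counterweight, 84 mm diameter, 56 mm high; leave alone
There are look-alikes about, which are no part of the job. Of the things like the part that bears bar_center, leave any that is orange or yellow; of the rest the larger one is meant.

How it is judged:
By the outcome, as a careful person would: the job done as asked, in the order asked, and still so for the second after the job is handed in, with the robot touching nothing.
It also fails if it takes over 72 s, if anything falls off the work surface, if the arm or the gripper's body presses on something with over 40 N, if the wrist force passes 120 N, or if a joint passes its speed limit or range.

## Robot

A 6-joint arm with a two-finger parallel gripper is mounted at the origin on the work surface. World frame = base frame: x ahead of the robot, y to its left, z up, the work surface at z = 0. Lengths are in m, angles in rad, forces in N, time in s.
With the tool pointing down it reaches from about 0.3 to 0.875 m from the base axis. Payload 6.4 kg.
Tool frame: the origin (TCP) lies midway between the tips of the shut fingers; the grasp point (between the pads) lies 19 mm behind it (ctrl.tcp_to_grasp is the distance from the TCP to the grasp point, in m); z points along the fingers, y is the direction in which the jaws open and shut (so a half turn about z gives the same grasp; the last joint's range is limited). The gripper opens to 85 mm and grips with 20 to 120 N. Pads are 22 mm wide; open, the fingers measure 114 mm over their backs; the gripper's body (76 mm by 85 mm) begins 54 mm behind the grasp point. The pads swing forward as they close: fully open they stand 13 mm farther back than shut.
Start: joints at [-1.312, 0.181, 1.607, -0, 1.354, -0.206], TCP at [0.258, -0.514, 0.231] pointing down, gripper open.
Joint ranges: [-2.99, 2.99], [-0.89, 2.07], [0.3, 2.58], [-1.14, 4.28], [0, 2.63], [-3.12, 3.12]. Speed limits (rad/s): [2.57, 2.57, 3.01, 3.14, 3.14, 3.14].

## Interface

Orientations are given as a unit quaternion [w, x, y, z].
In Python, from bench import monitor, imaging, order, spotter, ctrl gives the robot as it stands.
- The arm moves only by the shell command python3 -m pendant 'ROWS'. ROWS is JSON, a list that holds one entry, the list of rows, each a list of 5 numbers: the shift along the world's x, y, z in mm, then the turn about the world's z in degrees, then the finger opening in mm, from 0 to 85.4. A call has 1 to 8 rows; each row shifts and turns the commanded pose from where the row before left it; what a row does not reach is not made up. A row lasts 1/8 s, in which the tool goes at most 62.5 mm and 10.7 degrees, less where a joint would pass 70% of its speed; a pose out of reach is approached as far as the arm can. A call with a gripper value outside its range is refused whole. The fingers move at their own pace and stop on an object; the grip force is fixed at half the most. Time passes only in rows, so rows that do not move let the fingers close. It gives the time, the measured TCP pose, the force and the opening at its end, in the units of the state.
- monitor.get_obs(): the state, without advancing time (a new reading comes with each control period).
- imaging.camera(name): name is "scene" or "top" or "wrist"; returns a dict with "img" (480x640x3 uint8, red, green, blue), "vfov" (degrees; the focal length in pixels is half the picture's height over the tangent of half this angle, whatever the lens; pixels are square), "cx", "cy" (the principal point, pixels), "distortion" ([k1, k2, p1, p2, k3] as OpenCV has them; the pictures are not rectified), "origin" and "orientation" of the camera in the world. Camera axes: x right, y down, z forward; pixel columns grow to the right and rows downward; lengths in m; the calibration is good to about 2 mm. A picture is of the moment at which its call begins. There is no depth.
- order.hand_in(): hands the job in, once; it reports no verdict.
Trained networks look in the newest picture that a camera, given by its name, has taken for a name from the list of things; names that differ only in an ending like _2 or _b are one class to them, and where a whole thing is asked for, a point or a joint stands for the part that bears it (a point fixed in the world has none). Each returns a list of dicts, best first, with "confidence" (0 to 1); they miss things now and then, are a little off and sometimes report something else, mostly with a low value. They report only what shows in the picture. A call takes as long as a camera call. They do not tell look-alikes from the thing itself.
- spotter.recognise(camera, thing): "at" ([x, y, z] in m, in the coordinates of the camera as it stood for that picture, good to about 4 mm: the middle of the surface that is visible of it).
- spotter.tip_of(camera, thing): "at" ([x, y, z] in m, in the coordinates of the camera as it stood for that picture, good to about 4 mm: a listed point, or the origin of a listed thing).
The state is a dict: "time_s": time; "q": joint angles; "dq": joint speeds; "joint_efforts": joint torques, N m; "eef_pos": TCP position; "eef_rot": TCP orientation; "wrist_force": force on the tool from outside, world axes, zero at the start; "torque": the same for the moment, N m; "opening": opening from 0.0 (shut) to 1.0 (fully open).
Only numpy, scipy, OpenCV 4.12 (cv2) and the standard library are available. Lean on these libraries where they do the work, as an engineer would, in place of code of your own. Each camera call takes 0.05 s, during which the arm holds its last target. There are 200 camera calls.

## Working session

There is one attempt and no reset: what is moved stays moved. The work goes in short steps, Python scripts to look and compute and a shell command to move; the robot and the scene stay as the last step left them, time stands still between calls to the robot, and variables do not carry over. Pictures are saved under pics/ and viewed, about 8 in all and at most 12, crops included, and the job is handed in when it is done.

```bash
mkdir -p pics
cat > h.py <<'E'
import numpy as np, cv2
from scipy.spatial.transform import Rotation as R
from bench import monitor, imaging, order, spotter, ctrl
def rot(c):
    q=np.array(c["orientation"],float); return R.from_quat(np.r_[q[1:],q[0]])
def K(c):
    f=240/np.tan(np.radians(c["vfov"])/2); return np.array([[f,0,c["cx"]],[0,f,c["cy"]],[0,0,1.]])
def world(c,p): return rot(c).apply(p)+np.array(c["origin"])
def pix2w(c,uv,z):
    uv=np.array(uv,float).reshape(-1,1,2)
    n=cv2.undistortPoints(uv,K(c),np.array(c["distortion"],float)).reshape(-1,2)
    d=rot(c).apply(np.c_[n,np.ones(len(n))]); o=np.array(c["origin"])
    return o+d*((z-o[2])/d[:,2])[:,None]
def w2pix(c,p):
    pc=rot(c).inv().apply(np.atleast_2d(p)-np.array(c["origin"]))
    return cv2.projectPoints(pc,np.zeros(3),np.zeros(3),K(c),np.array(c["distortion"],float))[0].reshape(-1,2)
def save(c,n): cv2.imwrite(f"pics/{n}.png",c["img"][:,:,::-1])
def st():
    o=monitor.get_obs(); r=R.from_quat(np.r_[o["eef_rot"][1:],o["eef_rot"][0]])
    y=r.apply([0,1,0]); print("t",o["time_s"],"p",np.round(o["eef_pos"],4),"yaw jaw",np.degrees(np.arctan2(y[1],y[0])).round(1),"F",np.round(o["wrist_force"],1),"T",np.round(o["torque"],2),"op",o["opening"],"q",np.round(o["q"],2))
E
python3 - <<'E'
from h import *
st(); print(ctrl.tcp_to_grasp)
for n in ("top","scene"):
    c=imaging.camera(n); save(c,n+"0"); print(n,c["origin"],c["vfov"])
    for t in ["press","wheel_center","foot_face","bar_center","mat_top","canister_center","tape_center","torch_center","weight_center"]:
        print(t,[(np.round(world(c,d["at"]),3).tolist(),round(d["confidence"],2)) for d in spotter.tip_of(n,t)[:3]])
E
```

```text
t 0.0 p [ 0.2576 -0.5135  0.2304] yaw jaw -63.4 F [ 0.4 -0.2  0. ] T [ 0.04 -0.01 -0.02] op 0.9975205343911715 q [-1.31  0.18  1.61 -0.    1.35 -0.21]
0.0187
top [ 0.27805533 -0.03363201  1.52153959] 47.203193406592085
press [([0.776, -0.17, 0.072], 0.33)]
wheel_center [([0.585, -0.059, 0.111], 0.55), ([0.484, -0.072, 0.015], 0.36)]
foot_face []
bar_center [([0.486, -0.072, 0.012], 0.88), ([0.72, -0.362, 0.01], 0.87), ([0.292, -0.266, 0.009], 0.75)]
mat_top [([0.509, 0.254, 0.007], 0.58)]
canister_center [([0.762, 0.033, 0.043], 0.69)]
tape_center [([0.776, 0.198, 0.031], 0.91)]
torch_center [([0.777, -0.172, 0.072], 0.97)]
weight_center [([0.473, -0.344, 0.028], 0.93)]
scene [ 0.93245276 -0.45007187  1.05970244] 50.84466507647641
press [([0.578, -0.061, -0.002], 0.77)]
wheel_center [([0.576, -0.062, 0.114], 0.72)]
foot_face []
bar_center [([0.206, 0.292, 0.004], 0.91), ([0.486, -0.078, 0.018], 0.67), ([0.293, -0.269, 0.008], 0.59)]
mat_top [([0.505, 0.249, 0.008], 0.71)]
canister_center [([0.76, 0.035, 0.044], 0.58)]
tape_center [([0.773, 0.2, 0.035], 0.8), ([0.575, -0.062, 0.114], 0.56)]
torch_center [([0.775, -0.178, 0.068], 0.75)]
weight_center [([0.476, -0.344, 0.027], 0.84)]
```

View pics/top0.png

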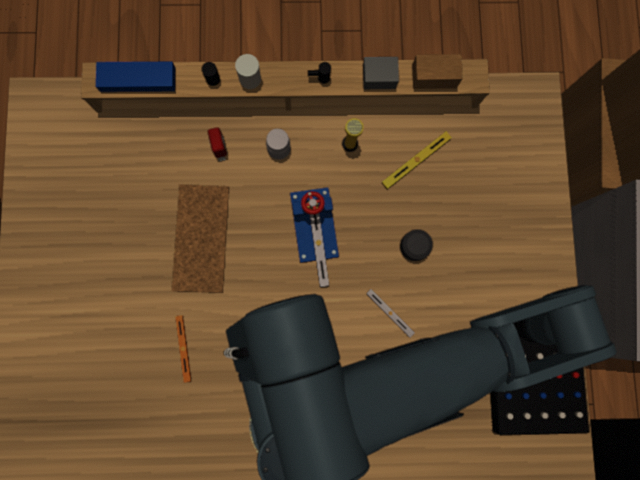

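View pics/scene0.png

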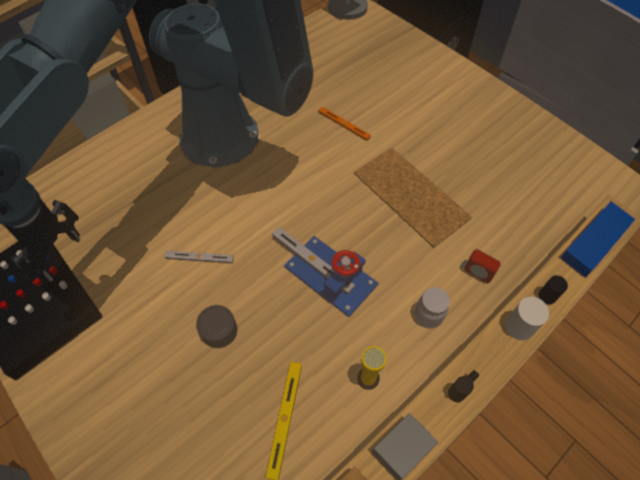

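The top view shows the blue press with its red wheel at (313,204). The silver bar sticks out to (322,285), and the mat corners are about (179,185) and (224,292). The look-alike bars are yellow at (417,160), orange at (183,348), and a small silver one at (390,312). The scene view agrees. Next I'll refine the positions from colour blobs.

Run:
```python
from h import *
c=imaging.camera("top"); im=c["img"]
hsv=cv2.cvtColor(im,cv2.COLOR_RGB2HSV)
def blob(mask,box):
    x0,y0,x1,y1=box; m=np.zeros_like(mask); m[y0:y1,x0:x1]=mask[y0:y1,x0:x1]
    n,l,s,ce=cv2.connectedComponentsWithStats(m.astype(np.uint8)); i=1+np.argmax(s[1:,4]); ys,xs=np.where(l==i); return np.c_[xs,ys].astype(float)
h,s,v=[hsv[...,i].astype(int) for i in range(3)]
red=((h<8)|(h>172))&(s>150)&(v>80)
p=blob(red,(295,185,335,225)); w=pix2w(c,p,.119); (cc,r)=cv2.minEnclosingCircle(w[:,:2].astype(np.float32)); print("wheel",cc,r)
blue=(h>100)&(h<130)&(s>100); p=blob(blue,(280,180,350,270)); w=pix2w(c,p,.012)
rr=cv2.minAreaRect((w[:,:2]*1000).astype(np.float32)); print("plate",rr)
wht=(s<70)&(v>110); p=blob(wht,(300,225,335,292)); w=pix2w(c,p,.028); rr=cv2.minAreaRect((w[:,:2]*1000).astype(np.float32)); print("bar",rr, cv2.boxPoints(rr).round(0).tolist())
print("mat", pix2w(c,[(179,185),(229,187),(224,292),(172,290)],.008).round(3).tolist())
p=pix2w(c,[(179,185),(229,187),(224,292),(172,290)],.008); print(p.mean(0))
```

```text
wheel (0.5794116258621216, -0.06003522872924805) 0.02915840595960617
plate ((535.2991333007812, -33.8160514831543), (197.39231872558594, 46.910369873046875), 5.580093860626221)
bar ((426.9432678222656, -82.07160186767578), (117.90453338623047, 25.063573837280273), 6.754537582397461) [[367.0, -77.0], [370.0, -101.0], [487.0, -88.0], [484.0, -63.0]]
mat [[0.658, 0.311, 0.008], [0.65, 0.171, 0.008], [0.356, 0.185, 0.008], [0.365, 0.326, 0.008]]
[0.50746031 0.24830654 0.008     ]
```

```bash
python3 -m pendant '[[[22,32,0,-8,85],[22,32,0,-8,85],[22,32,0,-8,85],[22,32,0,-8,85],[22,32,0,-8,85],[22,32,0,-8,85],[22,32,0,-8,85],[22,32,0,-8,85]]]'; python3 -m pendant '[[[24,33,0,-8,85],[24,33,0,-8,85],[24,33,0,-8,85],[24,33,0,-8,85],[24,33,0,-8,85],[24,33,0,-8,85],[0,0,0,0,85],[0,0,0,0,85]]]'
python3 - <<'E'
from h import *
st()
c=imaging.camera("wrist"); save(c,"w1")
for t in ["wheel_center","bar_center"]:
    print(t,[(np.round(world(c,d["at"]),3).tolist(),round(d["confidence"],2)) for d in spotter.tip_of("wrist",t)[:3]])
im=c["img"]; hsv=cv2.cvtColor(im,cv2.COLOR_RGB2HSV); h,s,v=[hsv[...,i].astype(int) for i in range(3)]
m=(((h<8)|(h>172))&(s>150)&(v>60)).astype(np.uint8)
n,l,sx,ce=cv2.connectedComponentsWithStats(m); i=1+np.argmax(sx[1:,4]); ys,xs=np.where(l==i)
w=pix2w(c,np.c_[xs,ys],.119); print("wheel",cv2.minEnclosingCircle(w[:,:2].astype(np.float32)), sx[i])
E
```

```text
time_s: 2.05
eef_pos: [0.4344, -0.257, 0.2315]
eef_rot: [0.0, 0.947, -0.323, 0.0]
wrist_force: [-0.3, -0.9, -0.4]
opening: 0.996
time_s: 3.05
eef_pos: [0.5775, -0.0602, 0.2311]
eef_rot: [0.0, 0.736, -0.677, -0.0]
wrist_force: [0.3, -0.7, 0.0]
opening: 0.992
t 3.05 p [ 0.5775 -0.0602  0.2311] yaw jaw -175.3 F [ 0.3 -0.7  0. ] T [-0.04 -0.03 -0.04] op 0.9922200423922769 q [-0.31  0.19  1.59 -0.    1.36  2.75]
wheel_center [([0.578, -0.065, 0.113], 0.84)]
bar_center [([0.491, -0.076, 0.019], 0.86)]
wheel ((0.5797144174575806, -0.06409144401550293), 0.03022034652531147) [ 280  190   87   85 4129]
```

View pics/w1.png

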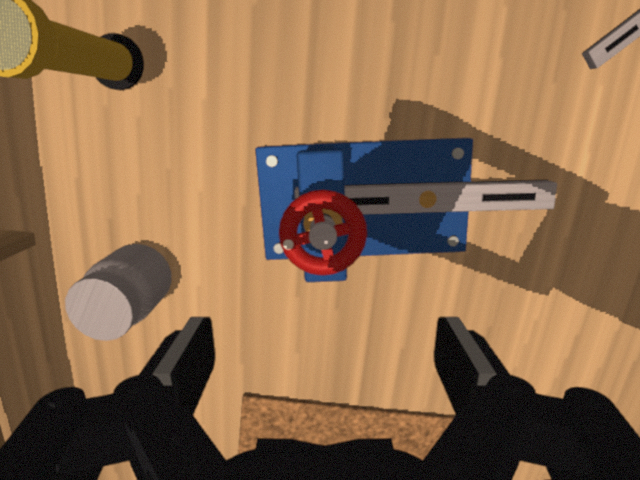

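The wrist view shows the wheel at (323,235), the bar running right to (553,195), and the open fingers below. I'll recentre, wind back a little more, go down part way and re-measure.

```bash
python3 -m pendant '[[[1.5,-2.3,-30,-6,85],[0,0,-30,-6,85],[0,0,0,0,85],[0,0,0,0,85]]]'
python3 - <<'E'
from h import *
st()
for k in range(2):
    c=imaging.camera("wrist")
    print([(np.round(world(c,d["at"]),4).tolist(),round(d["confidence"],2)) for d in spotter.tip_of("wrist","wheel_center")[:3]])
save(c,"w2")
im=c["img"]; hsv=cv2.cvtColor(im,cv2.COLOR_RGB2HSV); h,s,v=[hsv[...,i].astype(int) for i in range(3)]
m=(((h<8)|(h>172))&(s>150)&(v>60)).astype(np.uint8)
n,l,sx,ce=cv2.connectedComponentsWithStats(m); i=1+np.argmax(sx[1:,4]); ys,xs=np.where(l==i)
for z in (.112,.119):
  w=pix2w(c,np.c_[xs,ys],z); print("wheel",cv2.minEnclosingCircle(w[:,:2].astype(np.float32)), sx[i])
E
```

```text
time_s: 3.7
eef_pos: [0.5797, -0.063, 0.1725]
eef_rot: [0.0, -0.661, 0.751, -0.001]
wrist_force: [0.6, -0.3, 0.6]
opening: 0.996
t 3.7 p [ 0.5797 -0.063   0.1725] yaw jaw 172.7 F [ 0.6 -0.3  0.6] T [-0.03  0.03 -0.01] op 0.9956345913559156 q [-0.31  0.26  1.64 -0.    1.24  2.96]
[([0.5805, -0.0634, 0.1107], 0.78)]
[([0.5799, -0.065, 0.1107], 0.74)]
wheel ((0.5792310237884521, -0.06181386858224869), 0.03129627928137779) [ 273  214  109  104 6386]
wheel ((0.5789307951927185, -0.06456176936626434), 0.030221397057175636) [ 273  214  109  104 6386]
```

```bash
python3 -m pendant '[[[0,0,-25,0,85],[0,0,-25,0,85],[0,0,-20,0,85],[0,0,-12,0,85],[0,0,0,0,85],[0,0,0,0,66],[0,0,0,0,66]]]'; python3 -c "
from h import *
st()"; python3 -m pendant '[[[0,0,0,0,62],[0,0,0,0,60],[0,0,0,0,58],[0,0,0,0,58]]]';python3 -c "
from h import *
st()"
```

```text
time_s: 4.78
eef_pos: [0.58, -0.0625, 0.0904]
eef_rot: [0.0, -0.66, 0.751, -0.001]
wrist_force: [0.1, -0.6, 0.6]
opening: 0.77
t 4.775 p [ 0.58   -0.0625  0.0904] yaw jaw 172.6 F [ 0.1 -0.6  0.6] T [ 0.    0.01 -0.01] op 0.7702801121897686 q [-0.31  0.36  1.69  0.    1.09  2.96]
time_s: 5.28
eef_pos: [0.5791, -0.0623, 0.0894]
eef_rot: [-0.0, -0.66, 0.751, 0.0]
wrist_force: [-3.7, 0.4, 4.5]
opening: 0.707
t 5.275 p [ 0.5791 -0.0623  0.0894] yaw jaw 172.6 F [-3.7  0.4  4.5] T [0.05 0.79 0.03] op 0.7069224783600673 q [-0.31  0.36  1.69 -0.    1.09  2.96]
```

```bash
python3 -m pendant '[[[0,0,0.5,0,58],[0,0,0.5,0,54],[0,0,0,0,50],[0,0,0,0,50]]]';python3 -c "
from h import *
st()"
```

```text
time_s: 5.78
eef_pos: [0.579, -0.0623, 0.0901]
eef_rot: [-0.0, -0.66, 0.751, 0.0]
wrist_force: [-4.0, -0.2, 1.4]
opening: 0.709
t 5.775 p [ 0.579  -0.0623  0.0901] yaw jaw 172.6 F [-4.  -0.2  1.4] T [0.05 0.71 0.03] op 0.7087747360314236 q [-0.31  0.36  1.69 -0.    1.09  2.96]
```

```bash
python3 -m pendant '[[[-0.9,0,0.3,0,50],[0,0,0,5,50],[0,0,0,6,50],[0,0,0,6,50],[0,0,0,6,50],[0,0,0,6,50],[0,0,0,0,50]]]';python3 -c "
from h import *
st()"
```

```text
time_s: 6.65
eef_pos: [0.5788, -0.0623, 0.0906]
eef_rot: [-0.0, 0.827, -0.562, 0.0]
wrist_force: [-1.4, 0.4, 0.3]
opening: 0.703
t 6.65 p [ 0.5788 -0.0623  0.0906] yaw jaw -158.4 F [-1.4  0.4  0.3] T [0.05 0.3  0.04] op 0.7031516397561219 q [-0.31  0.36  1.69  0.    1.09  2.45]
```

```bash
python3 -m pendant '[[[0,0,0,5,50],[0,0,0,5,50],[0,0,0,0,50]]]' | grep wrist;python3 -c "
from h import *
st()"; python3 -m pendant '[[[0,0,0,5,50],[0,0,0,5,50],[0,0,0,0,50]]]'| grep wrist;python3 -c "
from h import *
st()"
```

```text
wrist_force: [-0.9, 1.1, -0.7]
t 7.025 p [ 0.5787 -0.0623  0.0907] yaw jaw -148.5 F [-0.9  1.1 -0.7] T [0.05 0.17 0.02] op 0.7041657255052216 q [-0.31  0.36  1.69  0.    1.09  2.28]
wrist_force: [0.0, 0.0, -0.7]
t 7.4 p [ 0.5787 -0.0624  0.0907] yaw jaw -138.6 F [ 0.   0.  -0.7] T [ 0.02  0.12 -0.02] op 0.7060906099922661 q [-0.31  0.36  1.69  0.    1.09  2.11]
```

```bash
for i in 1; do python3 -m pendant '[[[0,0,0,5,50],[0,0,0,5,50],[0,0,0,0,50]]]' | grep wrist;python3 -c "
from h import *
st()"; done; python3 -m pendant '[[[0,0,0,4,50],[0,0,0,4,50],[0,0,0,0,50]]]'| grep wrist;python3 -c "
from h import *
st()"
```

```text
wrist_force: [0.2, 0.1, 0.3]
t 7.775 p [ 0.5786 -0.0624  0.0907] yaw jaw -128.6 F [0.2 0.1 0.3] T [ 0.01 -0.02  0.05] op 0.707079439675878 q [-0.31  0.36  1.69  0.    1.09  1.93]
wrist_force: [-0.1, 0.3, -1.2]
t 8.15 p [ 0.5786 -0.0624  0.0907] yaw jaw -120.6 F [-0.1  0.3 -1.2] T [-0.04 -0.01 -0.02] op 0.7062432652276417 q [-0.31  0.36  1.7   0.    1.09  1.79]
```

```bash
for i in 1; do python3 -m pendant '[[[0,0,0,4,50],[0,0,0,4,50],[0,0,0,0,50]]]' | grep wrist;python3 -c "
from h import *
st()"; done; python3 -m pendant '[[[0,0,0,4,50],[0,0,0,4,50],[0,0,0,0,50]]]'| grep wrist;python3 -c "
from h import *
st()"
```

```text
wrist_force: [0.5, 0.1, 1.5]
t 8.525 p [ 0.5786 -0.0624  0.0909] yaw jaw -112.6 F [0.5 0.1 1.5] T [0.01 0.08 0.01] op 0.7048549273332823 q [-0.31  0.36  1.69  0.    1.09  1.65]
wrist_force: [-1.3, 0.8, 3.5]
t 8.9 p [ 0.5787 -0.0624  0.091 ] yaw jaw -104.6 F [-1.3  0.8  3.5] T [-0.01  0.16  0.  ] op 0.7071391759454256 q [-0.31  0.36  1.69 -0.    1.09  1.51]
```

```bash
for i in 1; do python3 -m pendant '[[[0,0,0.8,0,50],[0,0,0.3,4,50],[0,0,0.3,4,50],[0,0,0,0,50]]]' | grep wrist;python3 -c "
from h import *
st()"; done; python3 -m pendant '[[[0,0,0.3,4,50],[0,0,0.3,4,50],[0,0,0.3,4,50],[0,0,0,0,50]]]'| grep wrist;python3 -c "
from h import *
st()"
```

```text
wrist_force: [0.5, -0.3, 2.1]
t 9.4 p [ 0.5786 -0.0624  0.0921] yaw jaw -96.5 F [ 0.5 -0.3  2.1] T [-0.11 -0.03  0.01] op 0.7080714523041416 q [-0.31  0.36  1.69 -0.    1.09  1.37]
wrist_force: [0.2, -0.8, 2.4]
t 9.9 p [ 0.5786 -0.0625  0.0931] yaw jaw -84.5 F [ 0.2 -0.8  2.4] T [-0.14 -0.08 -0.02] op 0.704935052477835 q [-0.31  0.35  1.69 -0.    1.09  1.16]
```

```bash
for i in 1; do python3 -m pendant '[[[0,0,0.5,0,50],[0,0,0.35,4,50],[0,0,0.35,4,50],[0,0,0.35,4,50],[0,0,0,0,50]]]' | grep wrist;python3 -c "
from h import *
st()"; done; python3 -m pendant '[[[0,0,0.35,4,50],[0,0,0.35,4,50],[0,0,0.35,4,50],[0,0,0,0,50]]]'| grep wrist;python3 -c "
from h import *
st()
c=imaging.camera('scene'); cv2.imwrite('pics/s1.png',cv2.resize(c['img'][180:340,240:460,::-1],None,fx=3.5,fy=3.5))"
```

```text
wrist_force: [0.9, -1.5, 1.0]
t 10.525 p [ 0.5786 -0.0624  0.0945] yaw jaw -72.5 F [ 0.9 -1.5  1. ] T [-0.22 -0.18 -0.01] op 0.7049371224238046 q [-0.31  0.35  1.69 -0.    1.1   0.95]
wrist_force: [1.4, -1.9, 1.7]
t 11.025 p [ 0.5785 -0.0625  0.0955] yaw jaw -60.5 F [ 1.4 -1.9  1.7] T [-0.26 -0.26  0.04] op 0.7034141124630788 q [-0.31  0.35  1.69 -0.    1.1   0.74]
```

View pics/s1.png

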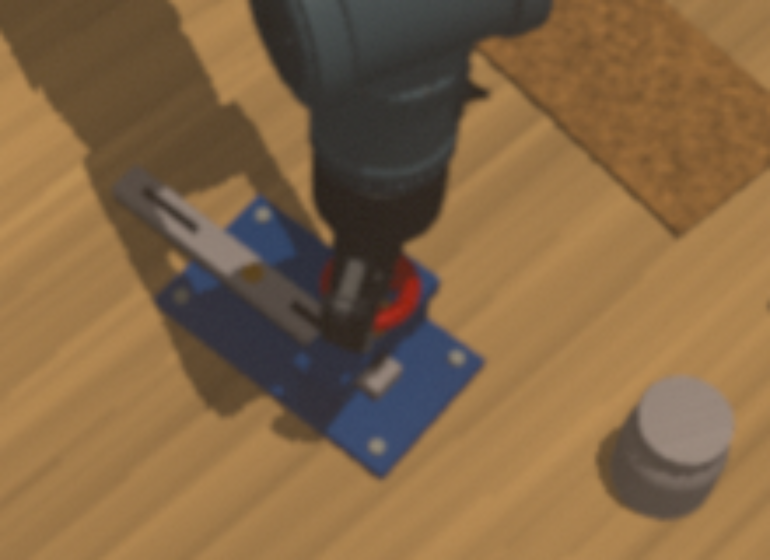

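The crop shows the gripper on the red rim and the bar still under the press, its end passing the bridge near (380,375). The force rises with the turn, so the screw is driving at about 0.094 mm/deg.

```bash
for i in 1; do python3 -m pendant '[[[0,0,0.4,0,50],[0,0,0.38,4,50],[0,0,0.38,4,50],[0,0,0.38,4,50],[0,0,0.38,4,50],[0,0,0,0,50]]]' | grep wrist;python3 -c "
from h import *
st()"; done; python3 -m pendant '[[[0,0,0.38,4,50],[0,0,0.38,4,50],[0,0,0.38,4,50],[0,0,0.38,4,50],[0,0,0,0,50]]]'| grep wrist;python3 -c "
from h import *
st()"
```

```text
wrist_force: [2.6, -1.2, 0.3]
t 11.825 p [ 0.5785 -0.0625  0.0974] yaw jaw -44.5 F [ 2.6 -1.2  0.3] T [-0.38 -0.45 -0.02] op 0.703549761172641 q [-0.31  0.35  1.69 -0.    1.1   0.46]
wrist_force: [2.9, -3.1, 0.3]
t 12.45 p [ 0.5785 -0.0625  0.0989] yaw jaw -28.5 F [ 2.9 -3.1  0.3] T [-0.43 -0.49 -0.06] op 0.7017514468647513 q [-0.31  0.35  1.69 -0.    1.1   0.19]
```

```bash
for i in 1; do python3 -m pendant '[[[0.5,-0.5,0,0,50],[0,0,0.38,4,50],[0,0,0.38,4,50],[0,0,0.38,4,50],[0,0,0.38,4,50],[0,0,0.38,4,50],[0,0,0,0,50]]]' | grep wrist;python3 -c "
from h import *
st()"; done; python3 -m pendant '[[[0,0,0.38,4,50],[0,0,0.38,4,50],[0,0,0.38,4,50],[0,0,0.38,4,50],[0,0,0.38,4,50],[0,0,0,0,50],[0,0,0,0,50]]]'| grep wrist;python3 -c "
from h import *
st()"
```

```text
wrist_force: [1.8, -1.0, -0.6]
t 13.325 p [ 0.5786 -0.0626  0.1007] yaw jaw -8.5 F [ 1.8 -1.  -0.6] T [-0.12 -0.37 -0.02] op 0.7036594712628597 q [-0.31  0.34  1.69  0.    1.11 -0.16]
wrist_force: [1.1, 0.2, -0.3]
t 14.2 p [ 0.5787 -0.0626  0.1026] yaw jaw 11.5 F [ 1.1  0.2 -0.3] T [ 0.01 -0.35 -0.02] op 0.7055965994531709 q [-0.31  0.34  1.69  0.    1.11 -0.51]
```

```bash
python3 -m pendant '[[[0,0,0.38,4,50],[0,0,0.38,4,50],[0,0,0,0,50],[0,0,0,0,85],[0,0,0,0,85],[0,0,0,0,85]]]'; python3 -c "
from h import *
st()"
```

```text
time_s: 14.95
eef_pos: [0.5787, -0.0628, 0.1034]
eef_rot: [-0.0, 0.576, 0.817, -0.0]
wrist_force: [-0.6, -0.3, 0.0]
opening: 0.993
t 14.95 p [ 0.5787 -0.0628  0.1034] yaw jaw 19.6 F [-0.6 -0.3  0. ] T [-0.03 -0.02  0.04] op 0.9931192681081017 q [-0.31  0.34  1.69 -0.    1.11 -0.65]
```

```bash
python3 -m pendant '[[[0,0,30,0,85],[0,0,40,8,85],[-30,-4,27,10,85],[-35,-4,0,10,85],[-32,-4,0,10,85],[0,0,0,10,85],[0,0,0,10,85],[0,0,0,10,85]]]'; python3 -m pendant '[[[0,0,0,9.5,85],[0,0,0,0,85],[0,0,0,0,85]]]'
python3 - <<'E'
from h import *
st()
c=imaging.camera("wrist"); save(c,"w3"); print(c["origin"])
for t in ["wheel_center","bar_center","foot_face"]:
    print(t,[(np.round(world(c,d["at"]),4).tolist(),round(d["confidence"],2)) for d in spotter.tip_of("wrist",t)[:3]])
p=w2pix(c,[[.579-.095*.9925,-.063-.095*.122,.028]]);print(p)
for n in ("top","scene"):
    c=imaging.camera(n)
    for t in ["wheel_center","bar_center","foot_face"]:
        print(n,t,[(np.round(world(c,d["at"]),4).tolist(),round(d["confidence"],2)) for d in spotter.tip_of(n,t)[:3]])
E
```

```text
time_s: 15.95
eef_pos: [0.4817, -0.0748, 0.2007]
eef_rot: [0.0, 0.018, 1.0, -0.0]
wrist_force: [-0.1, 0.2, -0.7]
opening: 1.0
time_s: 16.32
eef_pos: [0.4818, -0.0748, 0.2005]
eef_rot: [-0.0, -0.061, 0.998, -0.0]
wrist_force: [-0.0, -0.6, 0.1]
opening: 0.996
t 16.325 p [ 0.4818 -0.0748  0.2005] yaw jaw 96.9 F [-0.  -0.6  0.1] T [-0.   -0.04 -0.03] op 0.9958326501759884 q [-0.4   0.01  1.85 -0.    1.27 -2.09]
[ 0.40334639 -0.08401453  0.3425033 ]
wheel_center [([0.578, -0.0655, 0.1251], 0.87)]
bar_center [([0.4852, -0.0752, 0.0217], 0.89), ([0.7224, -0.3577, 0.0056], 0.69)]
foot_face [([0.5792, -0.0642, 0.0354], 0.42)]
[[323.34292667 220.57872   ]]
top wheel_center []
top bar_center [([0.7223, -0.3597, 0.0102], 0.92), ([0.2947, -0.2643, 0.0068], 0.63), ([0.2125, 0.2974, 0.0083], 0.58)]
top foot_face [([0.484, -0.0713, 0.0147], 0.36)]
scene wheel_center [([0.579, -0.0579, 0.1269], 0.85)]
scene bar_center [([0.4816, -0.076, 0.0194], 0.85), ([0.2902, -0.2699, 0.0067], 0.75), ([0.7226, -0.3625, 0.0057], 0.7)]
scene foot_face [([0.5801, -0.0652, -0.0027], 0.56)]
```

View pics/w3.png

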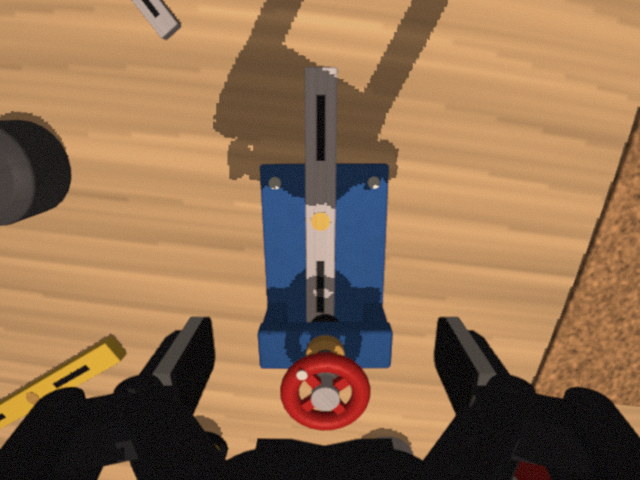

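The view shows the bar upright in the picture at columns 306–337, with its centre dot at (320,221), which is parallel to the tool. The wheel has risen to about 125–127 mm. I'll compute the dot and the bar's end line.

Run:
```python
from h import *
c=imaging.camera("wrist")
print(pix2w(c,[(320,221),(306,70),(337,70),(306,230),(336,230)],.028).round(4).tolist())
```

```text
[[0.4855, -0.0773, 0.028], [0.3705, -0.102, 0.028], [0.3676, -0.0789, 0.028], [0.4947, -0.088, 0.028], [0.4915, -0.063, 0.028]]
```

```bash
python3 -m pendant '[[[-3,-2.2,-40,0,85],[0,0,-50,0,85],[0,0,-45,0,60],[0,0,-30,0,50],[0,0,-12,0,40],[0,0,-6,0,36],[0,0,0,0,32],[0,0,0,0,30]]]'; python3 -c "
from h import *
st()"
```

```text
time_s: 17.98
eef_pos: [0.4798, -0.0774, 0.0186]
eef_rot: [0.001, -0.062, 0.998, -0.0]
wrist_force: [-0.8, 0.3, 0.8]
opening: 0.353
t 17.975 p [ 0.4798 -0.0774  0.0186] yaw jaw 97.1 F [-0.8  0.3  0.8] T [-0.   -0.03 -0.09] op 0.3534397197043734 q [-0.4   0.3   1.96 -0.    0.88 -2.1 ]
```

```bash
python3 -m pendant '[[[0,0,-1,0,26],[0,0,0,0,20],[0,0,0,0,15],[0,0,0,0,10]]]'; python3 -c "
from h import *
st()"
```

```text
time_s: 18.48
eef_pos: [0.48, -0.0776, 0.0178]
eef_rot: [0.001, -0.062, 0.998, -0.001]
wrist_force: [-0.3, -0.2, 7.2]
opening: 0.273
t 18.475 p [ 0.48   -0.0776  0.0178] yaw jaw 97.1 F [-0.3 -0.2  7.2] T [-0.16  0.18 -0.05] op 0.2734215591397582 q [-0.4   0.3   1.96 -0.    0.87 -2.1 ]
```

```bash
python3 -m pendant '[[[0,0,1.5,0,10],[0,0,1.5,0,10],[0,0,1,0,10],[0,0,0,0,10]]]'
python3 - <<'E'
from h import *
st()
c=imaging.camera("wrist")
cv2.imwrite('pics/w4.png',c['img'][100:480,150:500,::-1])
E
```

```text
time_s: 18.98
eef_pos: [0.4787, -0.0769, 0.0204]
eef_rot: [-0.0, -0.062, 0.998, 0.0]
wrist_force: [0.7, -0.0, -2.5]
opening: 0.269
t 18.975 p [ 0.4787 -0.0769  0.0204] yaw jaw 97.1 F [ 0.7 -0.  -2.5] T [-0.04  0.   -0.02] op 0.2692349605219163 q [-0.4   0.3   1.96  0.    0.88 -2.1 ]
```

View pics/w4.png

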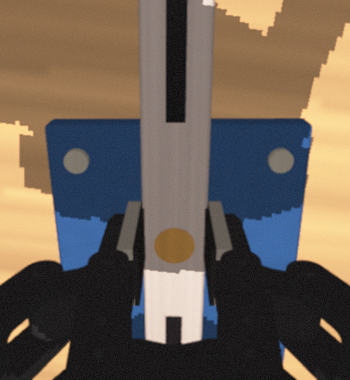

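The crop shows the bar gripped near its centre dot at (174,245). The wrist carries about 2.5 N, so the bar is lifted free of the plate. Drawing it straight out.

```bash
python3 -m pendant '[[[-8,-1,0,0,10],[-16,-1.9,0,0,10],[-20,-2.4,0,0,10],[-20,-2.4,0,0,10],[-20,-2.4,0,0,10],[-16,-2,0,0,10],[-9,-1.1,0,0,10],[0,0,0,0,10]]]'; python3 -m pendant '[[[0,0,15,0,10],[0,0,30,0,10],[0,0,25,0,10],[0,15,10,0,10],[0,30,0,0,10],[0,30,0,0,10],[0,30,0,0,10],[0,30,0,0,10]]]';python3 -c "
from h import *
st()"
```

```text
time_s: 20.02
eef_pos: [0.3696, -0.0903, 0.0206]
eef_rot: [0.0, -0.062, 0.998, -0.0]
wrist_force: [0.9, -0.1, -1.0]
opening: 0.271
time_s: 21.02
eef_pos: [0.3692, 0.0467, 0.0999]
eef_rot: [-0.0, -0.062, 0.998, 0.0]
wrist_force: [0.4, 0.4, -1.9]
opening: 0.273
t 21.025 p [0.3692 0.0467 0.0999] yaw jaw 97.1 F [ 0.4  0.4 -1.9] T [-0.01  0.01  0.06] op 0.27276674559853326 q [-0.2  -0.12  2.21  0.    1.05 -1.89]
```

```bash
python3 -m pendant '[[[0,30,0,0,10],[10,35,0,-1.5,10],[25,35,0,-2,10],[30,35,0,-2,10],[30,32,0,-2,10],[22,23,0,-1.5,10],[14,12,0,-0.9,10],[0,0,0,0,10]]]'
python3 - <<'E'
from h import *
st()
c=imaging.camera("top"); save(c,"t5")
im=c["img"]; hsv=cv2.cvtColor(im,cv2.COLOR_RGB2HSV)
print([(np.round(world(c,d["at"]),4).tolist(),round(d["confidence"],2)) for d in spotter.tip_of("top","mat_top")[:2]])
c=imaging.camera("wrist"); save(c,"w5")
print([(np.round(world(c,d["at"]),4).tolist(),round(d["confidence"],2)) for d in spotter.tip_of("wrist","mat_top")[:2]],[(np.round(world(c,d["at"]),4).tolist(),round(d["confidence"],2)) for d in spotter.tip_of("wrist","bar_center")[:2]])
E
```

```text
time_s: 22.02
eef_pos: [0.5004, 0.2483, 0.0994]
eef_rot: [-0.001, 0.023, 1.0, -0.0]
wrist_force: [-1.0, 0.3, -2.1]
opening: 0.274
t 22.025 p [0.5004 0.2483 0.0994] yaw jaw 87.3 F [-1.   0.3 -2.1] T [ 0.03  0.02 -0.07] op 0.27448875280875357 q [ 0.25  0.3   1.75  0.    1.09 -1.28]
[([0.5096, 0.2554, 0.0085], 0.57)]
[] [([0.5082, 0.2507, 0.1018], 0.82)]
```

View pics/w5.png

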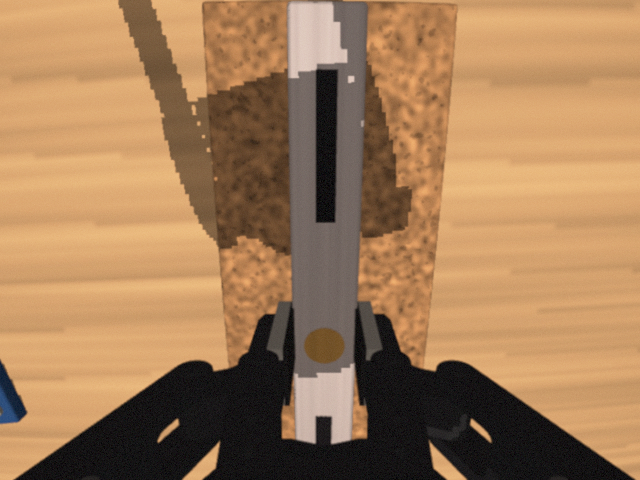

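The view shows the mat edges running (204,3)–(228,360) and (457,3)–(428,350), with the bar in the middle between them and its centre dot at (324,345).

Run:
```python
from h import *
c=imaging.camera("wrist")
a=pix2w(c,[(204,3),(228,360),(457,3),(428,350)],.008);print(a.round(4).tolist())
b=pix2w(c,[(324,345),(288,5),(367,5)],.115);print(b.round(4).tolist())
```

```text
[[0.3568, 0.1888, 0.008], [0.5801, 0.175, 0.008], [0.3632, 0.3258, 0.008], [0.5787, 0.3162, 0.008]]
[[0.5024, 0.2469, 0.115], [0.3884, 0.2418, 0.115], [0.3895, 0.2649, 0.115]]
```

```bash
python3 -m pendant '[[[0.5,0.8,-25,0,10],[0,0,-30,0,10],[0,0,-20,0,10],[0,0,-7,0,10],[0,0,0,0,10]]]'; python3 -m pendant '[[[0,0,-1,0,10],[0,0,-0.8,0,10],[0,0,0,0,10]]]';python3 -c "
from h import *
st()"
```

```text
time_s: 22.95
eef_pos: [0.5013, 0.2474, 0.0186]
eef_rot: [-0.0, 0.024, 1.0, -0.0]
wrist_force: [0.1, -0.1, -2.0]
opening: 0.275
time_s: 23.32
eef_pos: [0.5016, 0.2477, 0.0171]
eef_rot: [0.0, 0.024, 1.0, 0.0]
wrist_force: [0.2, 1.2, -1.6]
opening: 0.272
t 23.325 p [0.5016 0.2477 0.0171] yaw jaw 87.2 F [ 0.2  1.2 -1.6] T [0.03 0.03 0.04] op 0.272305288810701 q [ 0.25  0.43  1.77  0.    0.93 -1.28]
```

```bash
python3 -m pendant '[[[0,0,-0.8,0,10],[0,0,-0.8,0,10],[0,0,0,0,10]]]'; python3 -m pendant '[[[0,0,-0.8,0,10],[0,0,-0.7,0,10],[0,0,0,0,10]]]'
```

```text
time_s: 23.7
eef_pos: [0.5012, 0.2476, 0.0149]
eef_rot: [-0.0, 0.024, 1.0, -0.0]
wrist_force: [-0.5, 0.1, -1.4]
opening: 0.275
time_s: 24.08
eef_pos: [0.5014, 0.2476, 0.0138]
eef_rot: [-0.0, 0.024, 1.0, -0.0]
wrist_force: [-1.7, -0.9, 2.3]
opening: 0.272
```

```bash
python3 -m pendant '[[[0,0,-0.3,0,10],[0,0,0,0,26],[0,0,0,0,30],[0,0,0,0,40],[0,0,0,0,45],[0,0,0,0,45]]]'; python3 -m pendant '[[[0,0,15,0,45],[0,0,30,0,45],[0,0,40,0,45],[0,0,50,0,45],[-40,-20,30,0,45],[-50,-40,0,0,45],[-50,-60,0,0,45],[0,0,0,0,45]]]'
python3 - <<'E'
from h import *
st()
im=[]
for n in ("top","scene"):
    c=imaging.camera(n)
    im.append(c["img"])
    for t in ["wheel_center","bar_center","foot_face","mat_top","canister_center","tape_center","torch_center","weight_center"]:
        print(n,t,[(np.round(world(c,d["at"]),3).tolist(),round(d["confidence"],2)) for d in spotter.tip_of(n,t)[:4]])
cv2.imwrite("pics/fin.png",np.vstack([cv2.resize(im[0][120:320,140:440],(800,533))[:290],cv2.resize(im[1][80:300,220:520],(800,587))[:310]])[:,:,::-1])
E
```

```text
time_s: 24.82
eef_pos: [0.5013, 0.2476, 0.0132]
eef_rot: [-0.0, 0.024, 1.0, -0.0]
wrist_force: [-0.4, -0.6, -0.1]
opening: 0.531
time_s: 25.82
eef_pos: [0.3697, 0.1388, 0.1785]
eef_rot: [0.0, 0.025, 1.0, -0.0]
wrist_force: [0.9, 0.6, 0.2]
opening: 0.527
t 25.825 p [0.3697 0.1388 0.1785] yaw jaw 87.1 F [0.9 0.6 0.2] T [ 0.   -0.06 -0.01] op 0.5267196137906323 q [ 0.06 -0.19  2.09 -0.    1.24 -1.46]
top wheel_center [([0.581, -0.059, 0.126], 0.87)]
top bar_center [([0.292, -0.264, 0.007], 0.93), ([0.723, -0.359, 0.01], 0.84), ([0.507, 0.249, 0.014], 0.75)]
top foot_face [([0.583, -0.061, 0.125], 0.16)]
top mat_top [([0.508, 0.254, 0.007], 0.76)]
top canister_center [([0.763, 0.032, 0.044], 0.59), ([0.582, -0.058, 0.124], 0.16)]
top tape_center [([0.778, 0.198, 0.031], 0.81)]
top torch_center [([0.778, -0.172, 0.074], 0.97)]
top weight_center [([0.471, -0.341, 0.03], 0.74)]
scene wheel_center [([0.575, -0.06, 0.128], 0.69)]
scene bar_center [([0.726, -0.362, 0.008], 0.96), ([0.294, -0.268, 0.007], 0.76), ([0.207, 0.293, 0.005], 0.75)]
scene foot_face []
scene mat_top [([0.506, 0.246, 0.008], 0.87)]
scene canister_center [([0.759, 0.029, 0.039], 0.87)]
scene tape_center [([0.775, 0.201, 0.034], 0.84)]
scene torch_center []
scene weight_center [([0.475, -0.344, 0.024], 0.65)]
```

View pics/fin.png

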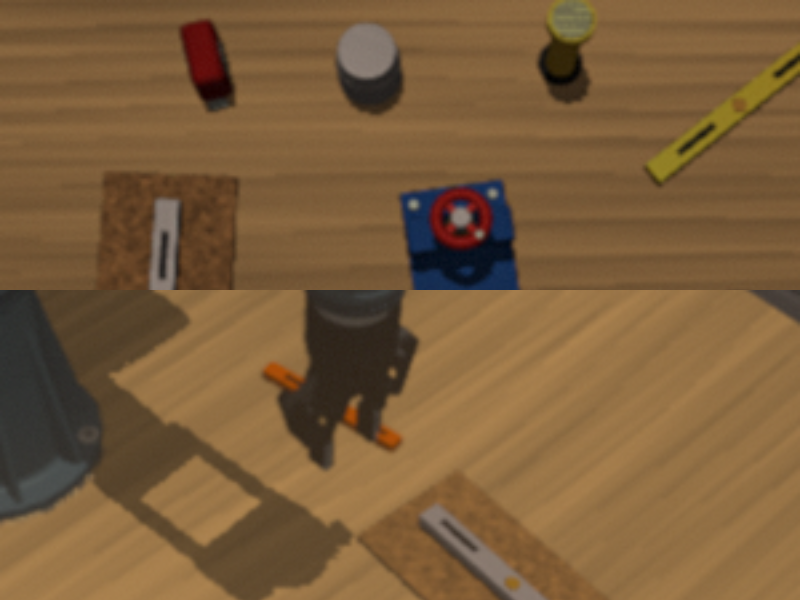

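The bar lies lengthwise in the middle of the mat (its far end at (166,200)), the press is empty and the wheel is raised. The other things are where they were. Handing in.

```bash
python3 -c "
from h import *
print(order.hand_in())"
```

```text
the job is handed in; nothing more can be done
None
```

The press is open and the bar is lying flat and lengthwise on the middle of the cork mat; I handed the job in at about 26 s of the 72 s allowed.

- **Wheel:** I turned it anticlockwise about 215° in a single grip. Roughly 70–75° of that was free play, and the hand rose with the wheel after that. The highest axial force I read was 4.5 N. I only read the force at the end of each move, so brief peaks in between were not seen.
- **Press opening:** The hand's travel gives a rise of about 12.8 mm, so a gap of about 10 mm. The cameras suggested 13–14 mm of rise, which is within their error. I could not see the foot clearly enough to measure the gap directly.
- **Bar:** I lifted it about 3 mm, drew it 110 mm straight out, and lowered it until I felt contact before letting go. The top camera then put its centre at (0.507, 0.249). The mat's centre is about (0.508, 0.249), and their directions agree to within about half a degree.
- **Disagreement at the last check:** The scene camera's detector missed the bar on the mat, though the bar is visible in that picture. The scene camera also missed the torch, but the top camera found it in place.
- **Other things:** The canister, tape measure, torch and counterweight all measured within a few millimetres of where they started. The robot ended clear of everything, with about zero force at the wrist.

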